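# Swap the flour pail and the cutter caddy on the hook

## Robot

A 7-joint arm with a two-finger parallel gripper is mounted at the origin on the work surface. World frame = base frame: x ahead of the robot, y to its left, z up, the work surface at z = 0. Lengths are in m, angles in rad, forces in N, time in s.
With the tool pointing down it reaches from about 0.35 to 0.9 m from the base axis. Payload 19.9 kg.
Tool frame: the origin (TCP) lies at the very end of the fingers, on their centre line; the grasp point (between the pads) lies ctrl.grip_depth behind it (ctrl.grip_depth is the distance from the TCP to the grasp point, in m); z points along the fingers, y is the line along which they close (so a half turn about z gives the same grasp; the last joint's range is limited). The gripper opens to 94 mm and grips with 3 to 60 N. Pads are 16 mm wide; open, the fingers measure 119 mm over their backs; the gripper's body (75 mm by 177 mm) begins 78 mm behind the grasp point.
Start: joints at [-1.28, 0.417, -0.01, 1.614, 0.005, 1.111, -0.053], TCP at [0.204, 0.591, 0.205] pointing down, gripper open.
Joint ranges: [-2.81, 2.81], [-0.39, 2.02], [-1.27, 1.25], [0.06, 2.57], [-1.19, 4.33], [0.19, 2], [-2.82, 2.82]. Speed limits (rad/s): [1.89, 1.89, 2.39, 2.39, 3.01, 3.01, 3.01].

## Interface

Orientations are given as [roll, pitch, yaw] about the fixed x, y, z axes, in that order (R = Rz(yaw) Ry(pitch) Rx(roll)).
In Python, from cell import status, viewer, ctrl, spotter gives the robot as it stands.
- The arm moves only by the tool servo_tool, never from a script. Its arguments are lists of equal length, an entry for each row: "dr": the turn, a rotation vector about the tool's x, y, z in rad, a list of three; "translation": the shift along the tool's x, y, z in cm, a list of three; "fingers": the finger opening in cm, from 0 to 9.4. A call has 1 to 12 rows; each row shifts and turns the commanded pose from where the row before left it, along the tool's axes as they then stand; what a row does not reach is not made up. A row lasts 1/12 s, in which the tool goes at most 41.7 mm and 7.16 degrees, less where a joint would pass 70% of its speed; a pose out of reach is approached as far as the arm can. A call is refused whole if a number of a shift passes 4.17 or a number of a turn 0.125, either way. A call with a gripper value outside its range is refused whole. The fingers move at their own pace and stop on an object; "force" is the grip in N (left out, the last holds). Time passes only in rows, so rows that do not move let the fingers close. It gives the time, the measured TCP pose, the force, the opening and the grip force at its end, in the units of the state.
- status.observe(): the state, without advancing time (a new reading comes with each control period).
- viewer.grab_frame(name): name is "side" or "top" or "wrist"; returns a dict with "img" (420x560x3 uint8, red, green, blue), "camera_matrix" (3x3 intrinsics, pixels), "camera_from_world" (4x4, takes a point from world to camera coordinates); the wrist camera has in their place "tool_from_camera" (4x4, takes a point from camera to tool coordinates, whose origin is the TCP and whose axes are the flange's). Camera axes: x right, y down, z forward; pixel columns grow to the right and rows downward; lengths in m; the calibration is good to about 2 mm. A picture is of the moment at which its call begins: read the wrist's pose just before it. There is no depth.
- ctrl.job_done(): hands the job in; it is judged then, once.
Trained networks look in a picture, given as the dict that the camera call returned (one of the last four; its "shot" number tells which), for a name from the list of things; names that differ only in an ending like _2 or _b are one class to them, and where a whole thing is asked for, a point or a joint stands for the part that bears it (a point fixed in the world has none). Each returns a list of dicts, best first, with "conf" (0 to 1); they miss things now and then, are a little off and sometimes report something else, mostly with a low value. They report only what shows in the picture. A call takes as long as a camera call. They do not tell look-alikes from the thing itself.
- spotter.find_in(picture, label): "box" ([centre column, centre row, width, height] in pixels, round what is visible of it).
- spotter.masks_of(picture, label): "pixels" (420x560 bool, what is visible of it) and "box" ([centre column, centre row, width, height] in pixels, round what is visible of it).
- spotter.mark_of(picture, label): "pixel" ([column, row] in pixels: a listed point, or the origin of a listed thing).
The state is a dict: "time_s": time; "joints": joint angles; "joint_velocities": joint speeds; "joint_torque": joint torques, N m; "tool_pos": TCP position; "ee_rot": TCP orientation; "force": force on the tool from outside, world axes, zero at the start; "torque": the same for the moment, N m; "finger_gap": opening from 0.0 (shut) to 1.0 (fully open); "gripper_force": force on a finger pad.
Only numpy, scipy, OpenCV 4.12 (cv2) and the standard library are available. Lean on these libraries where they do the work, as an engineer would, in place of code of your own. Each camera call takes 0.05 s, during which the arm holds its last target. There are 200 camera calls.

## Task

The baker needs the flour pail at hand and the cutter caddy out of the way: take the round steel pail down from the hook stand and stand it on the wooden pastry board, and hang the wooden caddy, now on the board, by its handle on the hook in the pail's place. Keep both upright, do not let either drop, and leave the jar and the bowl where they are.

Things in the scene. Friction and masses are not known exactly. Their poses are not given: they have to be found in the camera images.
- stand: Fixed steel hook stand, on the left or right. Origin on the bench below the hook's seat. Foot 12 mm thick, x -50 to +120, y +-70 mm. Post 16 mm thick, 200 mm high, at x = +90. From its top a level round arm (10 mm thick, its top at z = 200, y = 0) runs along the stand's -x, roughly towards the robot, to x = -28, then turns up to a tip at x = -46 mm, 20 mm above the arm's top.
- hook_seat (a point): Point on top of the hook's arm, 200 mm above the bench, where the handle of a hung thing rests; 90 mm in front of the post, 46 mm behind the end of the tip. Axes as the stand's.
- board: Fixed flat wooden pastry board, 220 (its x) x 320 (its y) x 18 mm thick; origin at the centre of its underside, top at z = 18 mm. It may be on the left or on the right. The caddy stands on its +y half; the -y half is free.
- pail: Round open steel pail, 84 mm across at foot, 100 at rim, 85 high, about 0.3 kg. Origin: centre of underside, z up. Rigid arched handle of 10 mm round bar in its y-z plane: uprights at y = +-54 mm up to (y +-50, z 128), then two straight sloping bars up to the middle (y 0, bar centre z 150). Hangs at the start by the handle's middle on the hook seat, x axis nearly along the stand's x.
- pail_apex (a point): Underside of the middle of the pail's handle, 145 mm above its bottom.
- caddy: Oblong open wooden caddy, 90 (x) x 120 (y) x 60 mm high, about 0.3 kg. Origin: centre of underside, z up. Rigid arched handle of 10 mm round steel bar in its y-z plane: uprights at y = +-62 mm up to (y +-58, z 125), then two straight sloping bars up to the middle (y 0, bar centre z 150). Pinched at y = +-33 (bar centre z 136; pail 135) its middle stays free for the hook. Starts on the board.
- caddy_apex (a point): Underside of the middle of the caddy's handle, 145 mm above its bottom; this rests on the hook's seat when hung.
- jar: Bystander: closed glass jar, 68 mm across, 120 mm high; origin at the centre of its underside. Stands on the bench between the stand and the board.
- bowl: Bystander: small white bowl, 84 mm across, 50 mm high; origin at the centre of its underside. Stands on the bench between the stand and the board.
Things that resemble listed ones, but are neither listed nor needed, are in the scene too. What is meant by the caddy is not pink, and is the smaller of those in its own colour.

How it is judged:
At the end, for the whole second after the job is handed in: Caddy hangs still on the hook by the middle of its handle (within 30 mm across the arm, -35 to +55 mm along it from the seat, -12 to +20 mm in height; tilt under 0.3 rad; stand bears over 1 N). Pail rests upright (0.08 rad) on the board, its centre within 95 x 145 mm of the board's; both at rest (x of caddy_apex in the frame of hook_seat between -0.035 and 0.055 m and y of caddy_apex in the frame of hook_seat between -0.03 and 0.03 m and z of caddy_apex in the frame of hook_seat between -0.012 and 0.02 m and contact force between caddy and stand above 1 N and angle between caddy's own z axis and vertical below 0.3 rad and linear speed of caddy below 0.08 m/s and x of pail in the frame of board between -0.095 and 0.095 m and y of pail in the frame of board between -0.145 and 0.145 m and z of pail in the frame of board between 0.012 and 0.024 m and angle between pail's own z axis and vertical below 0.08 rad and linear speed of pail below 0.03 m/s and contact force between pail and board above 1 N); the robot touches nothing.
It fails at once if the pail or the caddy is tipped by more than 0.7 rad (angle between any of pail, caddy's own z axis and vertical above 0.7 rad).
It fails at once if the pail or the caddy is dropped (falls free, held or carried by nothing, faster than 0.6 m/s: some 20 mm) ((linear speed of pail above 0.6 m/s and contact force between pail and the fingers below 0.05 N and contact force between pail and anything else below 0.05 N) or (linear speed of caddy above 0.6 m/s and contact force between caddy and the fingers below 0.05 N and contact force between caddy and anything else below 0.05 N)).
It fails at once if the jar or the bowl is moved by more than 30 mm (distance of any of jar, bowl from where it was at the start of the episode above 0.03 m).
It also fails if it takes over 72 s, if anything falls off the work surface, if the arm or the gripper's body presses on something with over 40 N, if the wrist force passes 120 N, or if a joint passes its speed limit or range.

## Working session

There is one attempt and no reset: what is moved stays moved. The work goes in short steps, Python scripts to look and compute and a tool call to move; the robot and the scene stay as the last step left them, time stands still between calls to the robot, and variables do not carry over. Pictures are saved under pics/ and viewed, at most 12 in all, crops included, and the job is handed in when it is done.

Besides the shell and the picture viewer there is one more tool, called after ">>>" by a JSON object that holds its "op" and its "data", one argument or row to a line. servo_tool: Moves the arm, as the interface text tells. Its arguments: {"type":"object","properties":{"dr":{"type":"array"},"translation":{"type":"array"},"fingers":{"type":"array"},"force":{"type":"number"}},"required":["dr","translation","fingers"]}

```bash
ls; mkdir -p pics
python3 - <<'E'
from cell import status, viewer, ctrl, spotter
import cv2, numpy as np, pickle
s=status.observe(); print(s['time_s'],s['tool_pos'],s['ee_rot'],s['finger_gap'],ctrl.grip_depth)
ims=[]
for n in ("side","top"):
    p=viewer.grab_frame(n); ims.append(p['img'])
    pickle.dump(p,open(f'{n}.pkl','wb'))
    print(n,np.array(p['camera_matrix']).tolist(),np.round(p['camera_from_world'],4).tolist())
    for l in ("stand","hook_seat","board","pail","pail_apex","caddy","caddy_apex","jar","bowl"):
        m=spotter.mark_of(p,l); b=spotter.find_in(p,l)
        print(l,[(np.round(d['pixel']).tolist(),round(d['conf'],2)) for d in m[:4]],[(np.round(d['box']).tolist(),round(d['conf'],2)) for d in b[:4]])
for n,i in zip("st",ims): cv2.imwrite(f'pics/{n}0.png',cv2.resize(i[:,:,::-1],(800,600)))
E
```

```text
pics
0.0 [0.20344803 0.59053927 0.20482555] [-3.14036202e+00  8.36161171e-05  2.80984614e+00] 0.9980797756701535 0.0188
side [[484.6885388187648, 0.0, 287.4297225146189], [0.0, 484.6885388187648, 209.8577042644923], [0.0, 0.0, 1.0]] [[0.7479, -0.6638, 0.0014, -0.3632], [-0.3736, -0.4227, -0.8256, 0.3069], [0.5487, 0.617, -0.5642, 1.11], [0.0, 0.0, 0.0, 1.0]]
stand [([242.0, 189.0], 0.51)] [([250.0, 178.0, 64.0, 73.0], 0.95)]
hook_seat [([242.0, 150.0], 0.82)] [([251.0, 178.0, 63.0, 80.0], 0.68), ([361.0, 254.0, 58.0, 71.0], 0.16)]
board [([379.0, 298.0], 0.72)] [([383.0, 309.0, 154.0, 94.0], 0.74)]
pail [([243.0, 191.0], 0.86)] [([242.0, 172.0, 32.0, 53.0], 0.98)]
pail_apex [([239.0, 150.0], 0.63), ([381.0, 298.0], 0.59)] [([241.0, 172.0, 33.0, 54.0], 0.93)]
caddy [([450.0, 274.0], 0.74), ([358.0, 271.0], 0.71), ([280.0, 370.0], 0.66)] [([454.0, 258.0, 58.0, 64.0], 0.92), ([362.0, 253.0, 60.0, 73.0], 0.6), ([245.0, 173.0, 32.0, 49.0], 0.18)]
caddy_apex [([279.0, 299.0], 0.89), ([367.0, 224.0], 0.79), ([460.0, 229.0], 0.7), ([358.0, 269.0], 0.48)] [([454.0, 256.0, 62.0, 65.0], 0.97), 
[... 717 characters left out ...]
0, 190.0], 0.73)] [([203.0, 185.0, 37.0, 35.0], 0.96)]
pail_apex [([199.0, 186.0], 0.58)] [([202.0, 188.0, 38.0, 29.0], 0.55)]
caddy [([390.0, 130.0], 0.96), ([347.0, 186.0], 0.85), ([369.0, 289.0], 0.63)] [([394.0, 127.0, 46.0, 33.0], 0.96), ([372.0, 289.0, 56.0, 55.0], 0.89), ([348.0, 184.0, 44.0, 38.0], 0.86)]
caddy_apex [([350.0, 176.0], 0.95), ([402.0, 121.0], 0.86), ([382.0, 294.0], 0.85)] [([347.0, 182.0, 40.0, 38.0], 0.87), ([372.0, 291.0, 50.0, 63.0], 0.85), ([394.0, 128.0, 46.0, 27.0], 0.83)]
jar [([289.0, 156.0], 0.97), ([208.0, 190.0], 0.65)] [([288.0, 152.0, 20.0, 24.0], 0.67), ([369.0, 192.0, 96.0, 66.0], 0.25)]
bowl [([288.0, 239.0], 0.74)] [([288.0, 237.0, 21.0, 25.0], 0.95)]
```

View pics/s0.png

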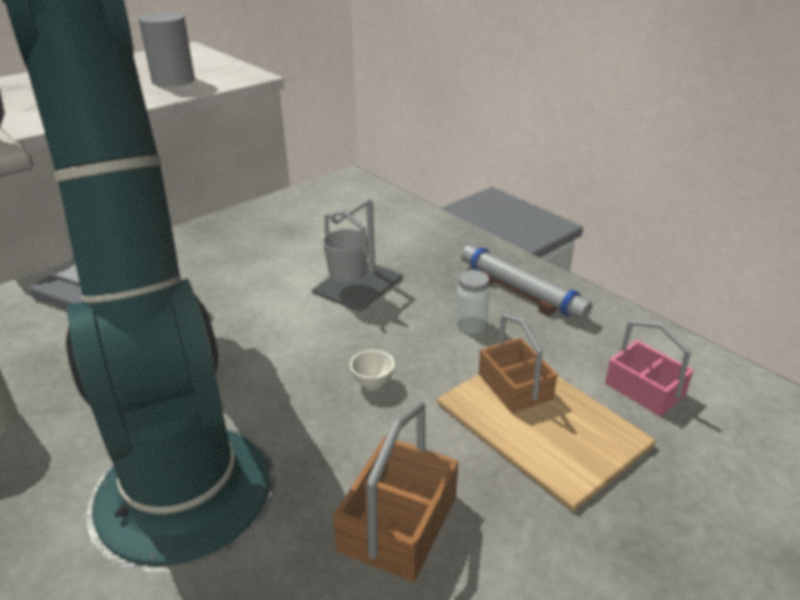

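View pics/t0.png

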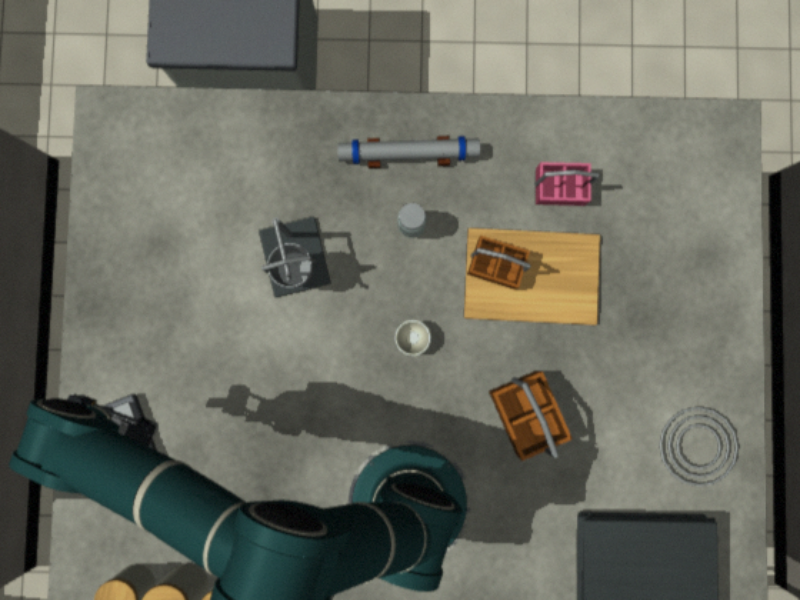

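The top view (800 px wide) shows the pail's handle running (264,267)–(310,261) on the hook at left. The stand's post is at about (278,222). The true caddy is the small brown one on the board, with handle (477,257)–(528,267). The free right half of the board is around (570,280). The large brown caddy and the pink one are decoys.

```bash
cat > h.py <<'E'
import numpy as np, cv2, pickle
from scipy.spatial.transform import Rotation as R
def P(p): return np.array(p['camera_matrix'])@np.array(p['camera_from_world'])[:3]
def tri(a,b,pa,pb):
    X=cv2.triangulatePoints(P(a),P(b),np.float64(pa).reshape(2,1),np.float64(pb).reshape(2,1))[:,0]; return X[:3]/X[3]
def onz(p,px,z):
    T=np.array(p['camera_from_world']);r=T[:3,:3].T@np.linalg.inv(p['camera_matrix'])@np.array([px[0],px[1],1.])
    c=-T[:3,:3].T@T[:3,3]; return c+r*(z-c[2])/r[2]
def proj(p,X): u=P(p)@np.append(X,1); return u[:2]/u[2]
E
python3 - <<'E'
from h import *
s=pickle.load(open('side.pkl','rb'));t=pickle.load(open('top.pkl','rb'))
for n,a,b in [("seat",(242,150),(199,181)),("papex",(239,150),(199,186)),("pail",(243,191),(207,190)),("capex",(367,224),(350,176)),("caddy",(358,271),(347,186)),("jar",(331,226),(289,156)),("bowl",(262,266),(288,239))]:
    print(n,tri(s,t,a,b).round(3))
o=lambda c,r,z:onz(t,(c*.7,r*.7),z).round(3)
print("pail handle",o(264,267,.183),o(310,261,.183)); print("post",o(278,222,.2),"tip",o(288,280,.2))
print("foot",[o(*c,.012) for c in((260,234),(317,218),(329,288),(274,296))])
print("caddy handle",o(477,257,.143),o(528,267,.143))
print("board",[o(*c,.018) for c in((468,229),(600,234),(598,324),(465,318))])
for n,p in(("s",s),("t",t)):
  pass
c=t['img'][140:230,170:240];d=t['img'][140:240,315:430]
cv2.imwrite('pics/c.png',np.hstack([cv2.resize(c,(430,553),interpolation=2),cv2.resize(s['img'][130:220,215:275],(368,553),interpolation=2)])[:,:,::-1])
E
```

```text
seat [0.55  0.281 0.199]
papex [0.535 0.279 0.205]
pail [0.539 0.276 0.059]
capex [ 0.582 -0.19   0.162]
caddy [ 0.564 -0.197  0.021]
jar [0.667 0.004 0.009]
bowl [ 0.384 -0.002  0.015]
pail handle [0.533 0.327 0.183] [0.548 0.227 0.183]
post [0.63  0.297 0.2  ] tip [0.504 0.271 0.2  ]
foot [array([0.632, 0.373, 0.012]), array([0.674, 0.236, 0.012]), array([0.504, 0.202, 0.012]), array([0.482, 0.334, 0.012])]
caddy handle [ 0.57  -0.14   0.143] [ 0.55  -0.254  0.143]
board [array([ 0.654, -0.13 ,  0.018]), array([ 0.648, -0.449,  0.018]), array([ 0.431, -0.445,  0.018]), array([ 0.438, -0.126,  0.018])]
```

View pics/c.png

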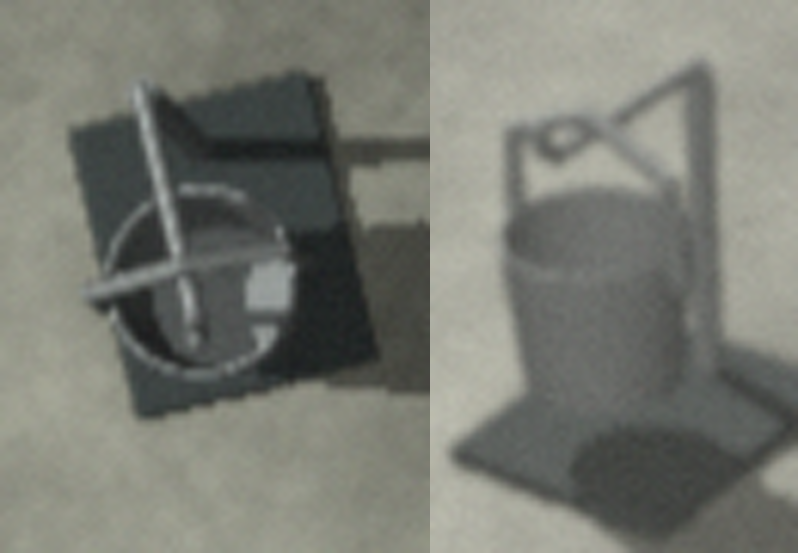

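The crop shows the stand's arm from the post at (140,85) to the tip at (195,345), with the handle crossing it at (182,265) between the tip and the post.

Run:
```python
from h import *
t=pickle.load(open('top.pkl','rb'))
k=lambda c,r,z:onz(t,(170+c/6.143,140+r/6.143),z)
a=k(140,85,.2);b=k(195,345,.215);m=k(182,265,.21);e1=k(90,297,.183);e2=k(285,250,.183)
print(a,b,"stand yaw",np.arctan2(*(a-b)[[1,0]]),np.linalg.norm((a-b)[:2]));print(m,e1,e2,(e1+e2)/2,"pail y dir yaw",np.arctan2(*(e1-e2)[[1,0]])-np.pi/2)
```

```text
[0.6342608  0.30267708 0.2       ] [0.50232393 0.26831042 0.215     ] stand yaw 0.2548157846204103 0.1363393008452885
[0.54257033 0.276892   0.21      ] [0.52842094 0.32741037 0.183     ] [0.55446307 0.22951381 0.183     ] [0.541442   0.27846209 0.183     ] pail y dir yaw 0.25999562026501044
```

>>> {"op": "servo_tool", "data": {
  "dr": [
    [0,0,0.1225],
    [0,0,0.1225],
    [0,0,0.1225],
    [0,0,0.1225],
    [0,0,0.1225],
    [0,0,0.1225],
    [0,0,0.1225],
    [0,0,0.1225],
    [0,0,0],
    [0,0,0],
    [0,0,0],
    [0,0,0]
  ],
  "translation": [
    [0,0,-1],
    [0,0,-1],
    [0,0,-1],
    [0,0,-1],
    [0,0,-1],
    [0,0,-1],
    [0,0,-1],
    [0,0,-1],
    [-2.6,1.5,0],
    [-2.6,1.5,0],
    [-2.6,1.5,0],
    [-2.6,1.5,0]
  ],
  "fingers": [9.4,9.4,9.4,9.4,9.4,9.4,9.4,9.4,9.4,9.4,9.4,9.4]
}}

```text
time_s: 2.9
tool_pos: [0.2889, 0.5047, 0.2855]
ee_rot: [3.142, -0.0, 1.83]
force: [-0.1, 0.5, -0.5]
finger_gap: 1.001
gripper_force: 0.0
```

>>> {"op": "servo_tool", "data": {
  "dr": [
    [0,0,0],
    [0,0,0],
    [0,0,0],
    [0,0,0],
    [0,0,0],
    [0,0,0],
    [0,0,0],
    [0,0,0],
    [0,0,0],
    [0,0,0]
  ],
  "translation": [
    [-2.6,1.5,0],
    [-2.6,1.5,0],
    [-2.6,1.5,0],
    [-2.6,1.5,0],
    [-2.6,1.5,0],
    [-2.6,1.5,0],
    [-2.6,1.5,0],
    [-2.6,1.5,0],
    [0,0,0],
    [0,0,0]
  ],
  "fingers": [9.4,9.4,9.4,9.4,9.4,9.4,9.4,9.4,6,6]
}}

```text
time_s: 3.73
tool_pos: [0.4584, 0.3342, 0.2855]
ee_rot: [3.141, 0.0, 1.827]
force: [-0.9, 0.1, 0.1]
finger_gap: 0.889
gripper_force: 0.0
```

```bash
cat >> h.py <<'E'
def wristcam(s,p):
    p=dict(p); Tw=np.eye(4);Tw[:3,:3]=R.from_euler('xyz',s['ee_rot']).as_matrix();Tw[:3,3]=s['tool_pos']
    p['camera_from_world']=np.linalg.inv(Tw@np.array(p['tool_from_camera'])); return p
def togo(s,X,yaw=None):
    M=R.from_euler('xyz',s['ee_rot']).as_matrix(); d=(M.T@(np.array(X)-s['tool_pos'])*100).round(2)
    return d, None if yaw is None else round(-((yaw-s['ee_rot'][2]+np.pi)%(2*np.pi)-np.pi),3)
E
python3 - <<'E'
from h import *
from cell import status,viewer,spotter
s=status.observe();p=viewer.grab_frame("wrist");q=wristcam(s,p);pickle.dump(q,open('w1.pkl','wb'))
print(np.round(p['tool_from_camera'],3).tolist())
for l in("pail_apex","hook_seat"):print(l,[(d['pixel'],d['conf']) for d in spotter.mark_of(p,l)[:2]])
y=.26
for n,X in (("apex",(.542,.278,.205)),("g",(.550,.2465,.190))):print(n,proj(q,X))
cv2.imwrite('pics/w1.png',p['img'][:,:,::-1])
print(togo(s,(.550,.2465,.27),1.83))
E
```

```text
[[-0.001, -0.969, -0.248, 0.071], [1.0, -0.001, -0.001, -0.0], [0.001, -0.248, 0.969, -0.179], [0.0, 0.0, 0.0, 1.0]]
pail_apex [([360.8, 297.7], 0.86)]
hook_seat [([362.7, 293.2], 0.8)]
apex [355.54204041 298.73949599]
g [349.5897491  322.33342209]
(array([-10.8 ,   6.64,   1.55]), np.float64(-0.003))
```

View pics/w1.png

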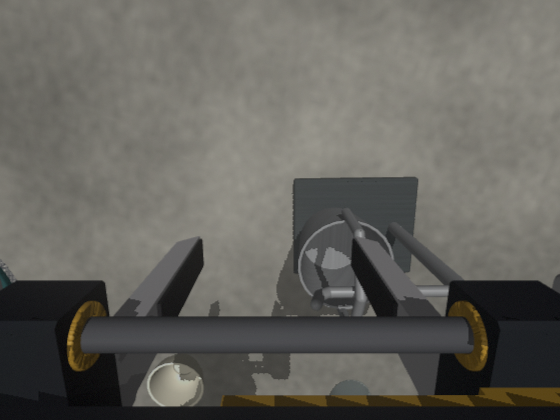

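The wrist view shows the handle bar at column ~359 crossing the hook arm at row ~293. That puts it about 3 mm from my estimate along tool y and about 2 mm along tool x, so I'm correcting for both and descending.

>>> {"op": "servo_tool", "data": {
  "dr": [
    [0,0,0],
    [0,0,0],
    [0,0,0],
    [0,0,0],
    [0,0,0],
    [0,0,0],
    [0,0,0],
    [0,0,0],
    [0,0,0],
    [0,0,0],
    [0,0,0],
    [0,0,0]
  ],
  "translation": [
    [-2.1,1.4,0],
    [-2.1,1.4,0],
    [-2.1,1.4,0],
    [-2.1,1.4,0],
    [-2.2,1.4,0],
    [0,0,0],
    [0,0,1.9],
    [0,0,1.9],
    [0,0,1.9],
    [0,0,1.9],
    [0,0,1.9],
    [0,0,1.9]
  ],
  "fingers": [6,6,6,6,6,6,6,6,6,6,6,6]
}}

```text
time_s: 4.88
tool_pos: [0.5514, 0.2523, 0.1705]
ee_rot: [-3.141, -0.0, 1.832]
force: [1.0, 0.6, 0.2]
finger_gap: 0.641
gripper_force: 0.0
```

>>> {"op": "servo_tool", "data": {
  "dr": [
    [0,0,0],
    [0,0,0],
    [0,0,0],
    [0,0,0],
    [0,0,0],
    [0,0,0],
    [0,0,0],
    [0,0,0],
    [0,0,0],
    [0,0,0]
  ],
  "translation": [
    [0,0,0],
    [0,0,0],
    [0,0,0],
    [0,0,0],
    [0,0,0],
    [0,0,0],
    [0,0,0],
    [0,0,0],
    [0,0,0],
    [0,0,0]
  ],
  "fingers": [3,2,1,0,0,0,0,0,0,0],
  "force": 50
}}

```text
time_s: 5.72
tool_pos: [0.5522, 0.2508, 0.1715]
ee_rot: [-3.141, 0.0, 1.83]
force: [-0.8, 0.4, 1.3]
finger_gap: 0.09
gripper_force: 50.0
```

>>> {"op": "servo_tool", "data": {
  "dr": [
    [0,0,0],
    [0,0,0],
    [0,0,0],
    [0,0,0],
    [0,0,0],
    [0,0,0],
    [0,0,0],
    [0,0,0]
  ],
  "translation": [
    [0,0,-0.3],
    [0,0,-0.5],
    [0,0,-0.5],
    [0,0,-0.6],
    [0,0,-0.6],
    [0,0,-0.6],
    [0,0,-0.3],
    [0,0,0]
  ],
  "fingers": [0,0,0,0,0,0,0,0]
}}

```text
time_s: 6.38
tool_pos: [0.5526, 0.251, 0.2064]
ee_rot: [3.14, -0.0, 1.83]
force: [-0.4, 0.1, -2.2]
finger_gap: 0.092
gripper_force: 49.9
```

Run:
```python
from h import *
from cell import status,viewer,spotter
p=viewer.grab_frame("side");q=viewer.grab_frame("wrist")
cv2.imwrite('pics/s1.png',np.hstack([cv2.resize(p['img'][100:220,195:295],(350,420)),q['img'][:,80:530]])[:,:,::-1])
```

```text
(no output)
```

View pics/s1.png

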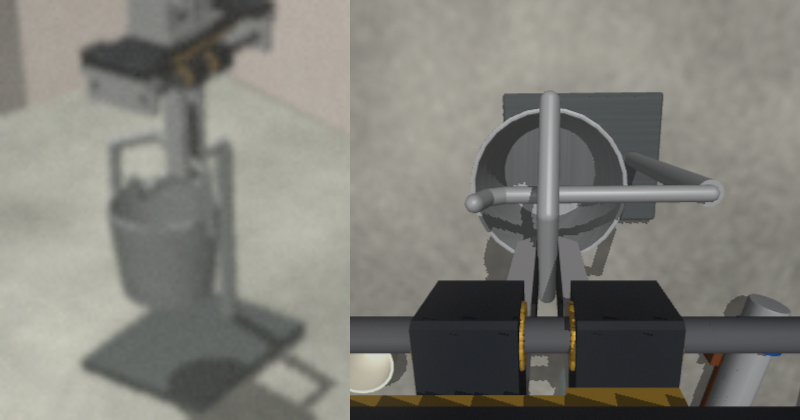

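The pail hangs nearly upright in the gripper, with the handle apex well above the hook tip. Next I withdraw along −y of the tool, then lift.

>>> {"op": "servo_tool", "data": {
  "dr": [
    [0,0,0],
    [0,0,0],
    [0,0,0],
    [0,0,0],
    [0,0,0],
    [0,0,0],
    [0,0,0],
    [0,0,0],
    [0,0,0],
    [0,0,0],
    [0,0,0],
    [0,0,0]
  ],
  "translation": [
    [0,-0.6,0],
    [0,-1.1,0],
    [0,-1.5,0],
    [0,-1.7,0],
    [0,-1.8,0],
    [0,-1.8,0],
    [0,-1.8,0],
    [0,-1.7,0],
    [0,-1,-1],
    [0,0,-2],
    [0,0,-2.2],
    [0,0,-2.2]
  ],
  "fingers": [0,0,0,0,0,0,0,0,0,0,0,0]
}}

```text
time_s: 7.48
tool_pos: [0.4258, 0.2172, 0.2801]
ee_rot: [-3.141, 0.0, 1.83]
force: [-0.4, 0.2, -1.4]
finger_gap: 0.092
gripper_force: 49.9
```

>>> {"op": "servo_tool", "data": {
  "dr": [
    [0,0,0.087],
    [0,0,0.087],
    [0,0,0.087],
    [0,0,0],
    [0,0,0],
    [0,0,0],
    [0,0,0],
    [0,0,0],
    [0,0,0],
    [0,0,0],
    [0,0,0],
    [0,0,0]
  ],
  "translation": [
    [0,0,-2],
    [0,0,-1.2],
    [0,0,-0.6],
    [-1,0.2,0],
    [-1.8,0.3,0],
    [-2.4,0.5,0],
    [-2.6,0.5,0],
    [-2.6,0.5,0],
    [-2.6,0.5,0],
    [-2.6,0.5,0],
    [-2.6,0.5,0],
    [-2.6,0.5,0]
  ],
  "fingers": [0,0,0,0,0,0,0,0,0,0,0,0]
}}

```text
time_s: 8.48
tool_pos: [0.4655, 0.0074, 0.3167]
ee_rot: [-3.141, -0.0, 1.572]
force: [0.6, 0.6, -2.4]
finger_gap: 0.092
gripper_force: 49.9
```

>>> {"op": "servo_tool", "data": {
  "dr": [
    [0,0,0],
    [0,0,0],
    [0,0,0],
    [0,0,0],
    [0,0,0],
    [0,0,0],
    [0,0,0],
    [0,0,0],
    [0,0,0],
    [0,0,0],
    [0,0,0],
    [0,0,0]
  ],
  "translation": [
    [-2.6,0.5,0],
    [-2.6,0.5,0],
    [-2.6,0.5,0],
    [-2.6,0.5,0],
    [-2.6,0.5,0],
    [-2.6,0.5,0],
    [-2.6,0.5,0],
    [-2.6,0.5,0],
    [-2.6,0.5,0],
    [-2.6,0.5,0],
    [-2.6,0.5,0],
    [-2.4,0.5,0]
  ],
  "fingers": [0,0,0,0,0,0,0,0,0,0,0,0]
}}

```text
time_s: 9.48
tool_pos: [0.5245, -0.3027, 0.3165]
ee_rot: [-3.14, -0.0, 1.571]
force: [1.0, 0.3, -1.1]
finger_gap: 0.092
gripper_force: 49.9
```

>>> {"op": "servo_tool", "data": {
  "dr": [
    [0,0,0],
    [0,0,0],
    [0,0,0],
    [0,0,0],
    [0,0,0],
    [0,0,0],
    [0,0,0]
  ],
  "translation": [
    [-2.2,0.2,0],
    [-1.8,0,0],
    [-1.2,0,0],
    [-0.8,0,0],
    [0,0,0],
    [0,0,0],
    [0,0,0]
  ],
  "fingers": [0,0,0,0,0,0,0]
}}

```text
time_s: 10.07
tool_pos: [0.5275, -0.3598, 0.3173]
ee_rot: [-3.142, -0.0, 1.57]
force: [-0.4, 0.0, -2.3]
finger_gap: 0.094
gripper_force: 49.9
```

Run:
```python
from h import *
from cell import status,viewer,spotter
s=status.observe();print(s['tool_pos'],s['ee_rot'],s['force'],togo(s,(.541,-.405,.316),1.57))
p=viewer.grab_frame("side");q=viewer.grab_frame("wrist")
print([(d['pixel'],d['conf']) for d in spotter.mark_of(p,"pail")[:2]])
cv2.imwrite('pics/s2.png',np.hstack([cv2.resize(p['img'][110:360,300:520],(370,420)),q['img'][:,100:530]])[:,:,::-1])
```

```text
[ 0.5275178  -0.35980798  0.31733557] [-3.14155998e+00 -4.54726326e-04  1.57037088e+00] [-0.3754607   0.02731162 -2.25991421] (array([-4.52,  1.35,  0.13]), np.float64(0.0))
[([399.6, 245.5], 0.92)]
```

View pics/s2.png

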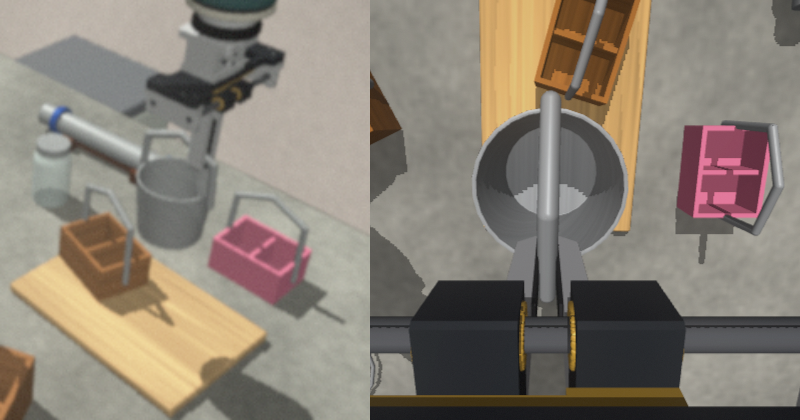

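The pail is upright and held, with the board to its front-left and the caddy undisturbed. Next I finish the traverse and lower it.

>>> {"op": "servo_tool", "data": {
  "dr": [
    [0,0,0],
    [0,0,0],
    [0,0,0],
    [0,0,0],
    [0,0,0],
    [0,0,0],
    [0,0,0],
    [0,0,0],
    [0,0,0],
    [0,0,0],
    [0,0,0],
    [0,0,0]
  ],
  "translation": [
    [-1,0.3,0],
    [-1.3,0.4,0],
    [-1.3,0.4,0],
    [-0.9,0.2,0.5],
    [0,0,1.5],
    [0,0,2.2],
    [0,0,2.4],
    [0,0,2.4],
    [0,0,2.4],
    [0,0,2.2],
    [0,0,1.6],
    [0,0,1]
  ],
  "fingers": [0,0,0,0,0,0,0,0,0,0,0,0]
}}

```text
time_s: 11.22
tool_pos: [0.5398, -0.4053, 0.1531]
ee_rot: [-3.14, -0.001, 1.569]
force: [1.0, -0.8, -2.8]
finger_gap: 0.091
gripper_force: 49.9
```

>>> {"op": "servo_tool", "data": {
  "dr": [
    [0,0,0],
    [0,0,0],
    [0,0,0],
    [0,0,0],
    [0,0,0],
    [0,0,0],
    [0,0,0],
    [0,0,0]
  ],
  "translation": [
    [0,0,0.5],
    [0,0,0.4],
    [0,0,0.3],
    [0,0,0.2],
    [0,0,0.2],
    [0,0,0],
    [0,0,0],
    [0,0,0]
  ],
  "fingers": [0,0,0,0,0,0,0,0]
}}

```text
time_s: 11.88
tool_pos: [0.5405, -0.4058, 0.1399]
ee_rot: [3.141, 0.0, 1.569]
force: [0.1, 0.1, -1.7]
finger_gap: 0.095
gripper_force: 49.9
```

>>> {"op": "servo_tool", "data": {
  "dr": [
    [0,0,0],
    [0,0,0],
    [0,0,0],
    [0,0,0],
    [0,0,0]
  ],
  "translation": [
    [0,0,0.15],
    [0,0,0.15],
    [0,0,0.15],
    [0,0,0],
    [0,0,0]
  ],
  "fingers": [0,0,0,0,0]
}}

```text
time_s: 12.3
tool_pos: [0.5406, -0.4059, 0.1353]
ee_rot: [3.141, 0.001, 1.569]
force: [1.1, -1.8, 1.6]
finger_gap: 0.093
gripper_force: 49.9
```

>>> {"op": "servo_tool", "data": {
  "dr": [
    [0,0,0],
    [0,0,0],
    [0,0,0]
  ],
  "translation": [
    [0,0,0.15],
    [0,0,0],
    [0,0,0]
  ],
  "fingers": [0,0,0],
  "force": 15
}}

```text
time_s: 12.55
tool_pos: [0.5413, -0.4064, 0.1347]
ee_rot: [3.139, 0.002, 1.569]
force: [2.7, -2.6, 9.0]
finger_gap: 0.1
gripper_force: 15.0
```

>>> {"op": "servo_tool", "data": {
  "dr": [
    [0,0,0],
    [0,0,0],
    [0,0,0],
    [0,0,0],
    [0,0,0],
    [0,0,0]
  ],
  "translation": [
    [0,0,0],
    [0,0,0],
    [0,0,0],
    [0,0,0],
    [0,0,0],
    [0,0,0]
  ],
  "fingers": [1.5,2,3,4,5,5]
}}

```text
time_s: 13.05
tool_pos: [0.5403, -0.4056, 0.1334]
ee_rot: [-3.141, -0.0, 1.569]
force: [0.6, -0.6, -0.2]
finger_gap: 0.461
gripper_force: 0.0
```

>>> {"op": "servo_tool", "data": {
  "dr": [
    [0,0,0],
    [0,0,0],
    [0,0,0],
    [0,0,0],
    [0,0,0],
    [0,0,0],
    [0,0,0],
    [0,0,0],
    [0,0,0],
    [0,0,0],
    [0,0,0]
  ],
  "translation": [
    [0,0,-1],
    [0,0,-2],
    [0,0,-2.5],
    [0,0,-2.5],
    [0,0,-2.5],
    [0,0,-2.5],
    [0,0,-1.5],
    [2,0,0],
    [2,0,0],
    [0,0,0],
    [0,0,0]
  ],
  "fingers": [5,5,5,5,5,5,5,5,5,5,5]
}}

```text
time_s: 13.97
tool_pos: [0.5408, -0.3647, 0.2794]
ee_rot: [3.141, -0.0, 1.57]
force: [-0.4, -0.1, -0.1]
finger_gap: 0.533
gripper_force: 0.0
```

Run:
```python
from h import *
from cell import status,viewer,spotter
s=status.observe();print(s['tool_pos'],s['ee_rot'],s['force'])
w=viewer.grab_frame("wrist");q=wristcam(s,w);pickle.dump(q,open('w2.pkl','wb'))
t=viewer.grab_frame("top");pickle.dump(t,open('t2.pkl','wb'))
for p in(w,t): print([(d['pixel'],d['conf']) for d in spotter.mark_of(p,"caddy_apex")[:4]],[(d['pixel'],d['conf']) for d in spotter.mark_of(p,"pail")[:1]])
print("pred apex",proj(q,(.565,-.197,.163)))
m=w['img'].copy()
cv2.imwrite('pics/w2.png',np.hstack([m[:,100:530],cv2.resize(t['img'][140:240,315:405],(378,420),interpolation=2)])[:,:,::-1])
```

```text
[ 0.54084224 -0.36471801  0.27935649] [ 3.14077198e+00 -1.99461889e-04  1.57028206e+00] [-0.37059173 -0.07914291 -0.06800028]
[([519.4, 185.9], 0.71)] [([280.0, 185.0], 0.59)]
[([401.0, 120.4], 0.97), ([354.4, 177.3], 0.9), ([384.0, 294.0], 0.81)] [([396.3, 191.5], 0.61)]
pred apex [307.78540731  -7.46164058]
```

View pics/w2.png

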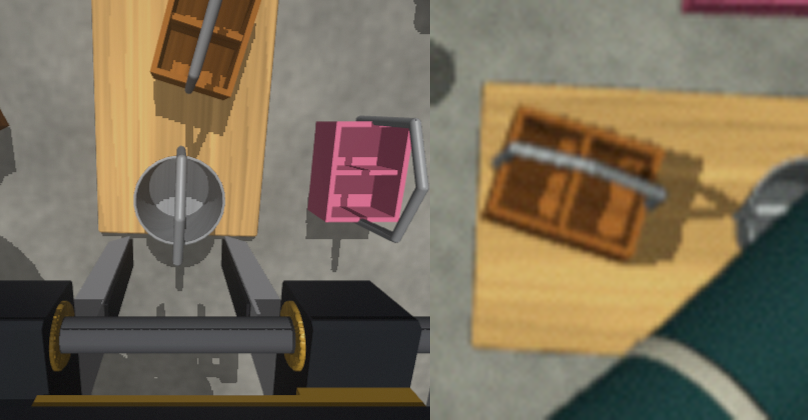

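The pail stands upright on the board's free end, and the caddy is ahead of it. Next I measure the caddy handle: right end at wrist (289,90), and top-view ends at (333,176) and (369,186).

Run:
```python
from h import *
from cell import status
t=pickle.load(open('t2.pkl','rb'));q=pickle.load(open('w2.pkl','rb'));s=status.observe()
a=onz(t,(332.9,176.2),.143);b=onz(t,(368.6,186.4),.143);m=onz(t,(347.5,178.1),.168)
print(a,b,(a+b)/2,np.linalg.norm(a-b),"yaw",np.arctan2(*(a-b)[[1,0]])-np.pi/2,"mid",m)
print("wrist end",onz(q,(290,88),.138),onz(q,(316,8),.155)); print("pail foot",onz(q,(280,185),.018))
yaw=np.arctan2(*(a-b)[[1,0]])-np.pi/2
c=(a+b)/2; g=c-.033*np.array([-np.sin(yaw),np.cos(yaw),0]);print(g,togo(s,(g[0],g[1],.25),yaw+np.pi/2))
```

```text
[ 0.58179232 -0.13666672  0.143     ] [ 0.55149867 -0.25095831  0.143     ] [ 0.56664549 -0.19381251  0.143     ] 0.11823821286602063 yaw -0.25909787369363 mid [ 0.57337611 -0.18011291  0.168     ]
wrist end [ 0.5527081  -0.26484347  0.138     ] [ 0.57250687 -0.20543766  0.155     ]
pail foot [ 0.54495406 -0.37542332  0.018     ]
[ 0.55819061 -0.22571102  0.143     ] (array([14.07,  1.77,  2.85]), np.float64(0.256))
```

>>> {"op": "servo_tool", "data": {
  "dr": [
    [0,0,0],
    [0,0,0],
    [0,0,0],
    [0,0,0],
    [0,0,0.0855],
    [0,0,0.0855],
    [0,0,0.0855],
    [0,0,0],
    [0,0,0]
  ],
  "translation": [
    [1.4,0.2,0],
    [2.3,0.3,0],
    [2.5,0.3,0],
    [2.5,0.3,0],
    [2.5,0.3,0],
    [1.7,-0.1,0.7],
    [1.2,-0.1,1],
    [0,0,1],
    [0,0,0.2]
  ],
  "fingers": [6,6,6,6,6,6,6,6,6]
}}

```text
time_s: 15.02
tool_pos: [0.5559, -0.2244, 0.248]
ee_rot: [-3.14, 0.0, 1.315]
force: [0.2, -0.2, -0.4]
finger_gap: 0.639
gripper_force: 0.0
```

Run:
```python
from h import *
from cell import status,viewer,spotter
s=status.observe();print(s['tool_pos'],s['ee_rot'],s['force'])
w=viewer.grab_frame("wrist");q=wristcam(s,w);pickle.dump(q,open('w3.pkl','wb'))
print([(d['pixel'],d['conf']) for d in spotter.mark_of(w,"caddy_apex")[:2]])
y=-.259;c=np.array([.5665,-.194]);d=np.array([-np.sin(y),np.cos(y)]);m=w['img'].copy()
for k,z in((-.033,.154),(0,.168),(.033,.154),(.058,.143)):
    u=proj(q,(*(c+k*d),z));print(k,u.round(1));cv2.circle(m,tuple(int(v) for v in u),3,(255,0,0),1)
cv2.imwrite('pics/w3.png',m[:,:,::-1])
```

```text
[ 0.55585936 -0.22436101  0.2479507 ] [-3.13981386e+00  3.91421081e-04  1.31533145e+00] [ 0.16268322 -0.16617317 -0.41703742]
[([287.9, 174.0], 0.69)]
-0.033 [280. 210.]
0 [280.3 173.3]
0.033 [280.4 128.9]
0.058 [280.5  96.6]
```

View pics/w3.png

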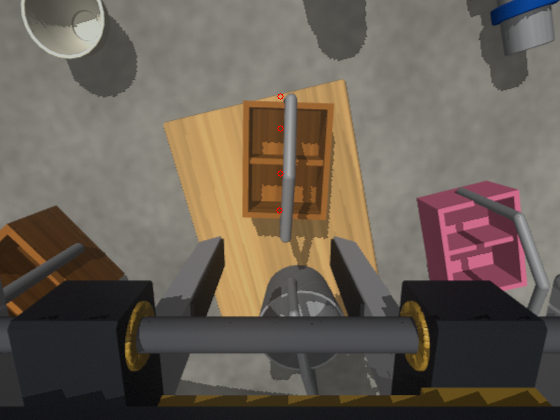

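The handle runs from (286,238) to (291,97). That is about 7 px right of the tool's centre line and turned about 0.03 rad. I'm correcting by +0.45 cm in y and +0.03 rad, then descending.

>>> {"op": "servo_tool", "data": {
  "dr": [
    [0,0,0.03],
    [0,0,0],
    [0,0,0],
    [0,0,0],
    [0,0,0],
    [0,0,0],
    [0,0,0],
    [0,0,0],
    [0,0,0]
  ],
  "translation": [
    [0,0.45,0],
    [0,0,1],
    [0,0,1.8],
    [0,0,2],
    [0,0,2],
    [0,0,2],
    [0,0,1.5],
    [0,0,0.9],
    [0,0,0]
  ],
  "fingers": [6,6,6,6,6,6,6,6,6]
}}

```text
time_s: 15.87
tool_pos: [0.5598, -0.226, 0.1357]
ee_rot: [-3.139, 0.001, 1.282]
force: [0.1, 0.3, 0.2]
finger_gap: 0.64
gripper_force: 0.0
```

>>> {"op": "servo_tool", "data": {
  "dr": [
    [0,0,0],
    [0,0,0],
    [0,0,0],
    [0,0,0],
    [0,0,0],
    [0,0,0],
    [0,0,0],
    [0,0,0],
    [0,0,0],
    [0,0,0]
  ],
  "translation": [
    [0,0,0],
    [0,0,0],
    [0,0,0],
    [0,0,0],
    [0,0,0],
    [0,0,0],
    [0,0,0],
    [0,0,0],
    [0,0,0],
    [0,0,0]
  ],
  "fingers": [3,2,1,0,0,0,0,0,0,0],
  "force": 55
}}

```text
time_s: 16.7
tool_pos: [0.5608, -0.226, 0.1376]
ee_rot: [3.141, 0.0, 1.282]
force: [1.4, -0.4, 0.8]
finger_gap: 0.09
gripper_force: 55.0
```

>>> {"op": "servo_tool", "data": {
  "dr": [
    [0,0,0],
    [0,0,0],
    [0,0,0],
    [0,0,0],
    [0,0,0],
    [0,0,0],
    [0,0,0],
    [0,0,0],
    [0,0,0],
    [0,0,0],
    [0,0,0]
  ],
  "translation": [
    [0,0,-0.4],
    [0,0,-0.8],
    [0,0,-1.4],
    [0,0,-2],
    [0,0,-2],
    [0,0,-2],
    [0,0,-2],
    [0,0,-1.6],
    [0,0,-0.8],
    [0,0,0],
    [0,0,0]
  ],
  "fingers": [0,0,0,0,0,0,0,0,0,0,0]
}}

```text
time_s: 17.62
tool_pos: [0.5605, -0.2257, 0.2675]
ee_rot: [3.141, -0.0, 1.282]
force: [0.5, 0.5, -4.0]
finger_gap: 0.088
gripper_force: 55.0
```

Run:
```python
from h import *
from cell import status,viewer,spotter
q=wristcam({'ee_rot':[3.1405,0,1.83],'tool_pos':[.5526,.251,.2064]},pickle.load(open('w1.pkl','rb')))
tip=onz(q,(203,203),.213);po=onz(q,(442,192),.197);mid=onz(q,(330,194),.2)
print("tip",tip,"post",po,"mid",mid,"yaw",np.arctan2(*(po-tip)[[1,0]]),"len",np.linalg.norm(po-tip))
s=status.observe();print(s['tool_pos'],s['ee_rot'],s['force'])
w=viewer.grab_frame("wrist");q=wristcam(s,w);pickle.dump(q,open('w4.pkl','wb'))
print([(d['pixel'],d['conf']) for d in spotter.mark_of(w,"caddy_apex")[:2]])
tp=np.array(s['tool_pos']);M=R.from_euler('xyz',s['ee_rot']).as_matrix()
for k,z in((0,-.0188),(.033,-.033),(.066,-.0188),(.091,-.0078)):print(k,proj(q,tp+M@[k,0,z]).round(1))
cv2.imwrite('pics/w4.png',w['img'][:,:,::-1])
```

```text
tip [0.50731404 0.2694547  0.213     ] post [0.63501199 0.30586062 0.197     ] mid [0.57309032 0.2889597  0.2       ] yaw 0.27772609134584697 len 0.13374661953191785
[ 0.56052832 -0.22568375  0.26751875] [ 3.14134277e+00 -1.94661117e-04  1.28240808e+00] [ 0.47102398  0.4760214  -3.96658546]
[([277.5, 207.9], 0.81), ([521.4, 266.7], 0.75)]
0 [276.6 264.5]
0.033 [276.5 209. ]
0.066 [276.5 132.4]
0.091 [276.5  77.9]
```

View pics/w4.png

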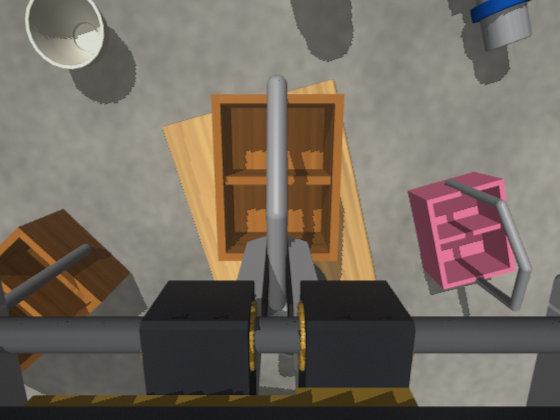

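Handle apex is at (277,210), 33 mm ahead of the grip, and the caddy is level. Carrying it to the pre-insert point in front of the hook.

>>> {"op": "servo_tool", "data": {
  "dr": [
    [0,0,0],
    [0,0,0],
    [0,0,0],
    [0,0,0],
    [0,0,0],
    [0,0,0],
    [0,0,0],
    [0,0,0],
    [0,0,0],
    [0,0,0],
    [0,0,0],
    [0,0,0]
  ],
  "translation": [
    [1,-0.65,0],
    [1.8,-1.17,0],
    [2.4,-1.55,0],
    [2.6,-1.68,0],
    [2.6,-1.68,0],
    [2.6,-1.68,0],
    [2.6,-1.68,0],
    [2.6,-1.68,0],
    [2.6,-1.68,0],
    [2.6,-1.68,0],
    [2.6,-1.68,0],
    [2.6,-1.68,0]
  ],
  "fingers": [0,0,0,0,0,0,0,0,0,0,0,0]
}}

```text
time_s: 18.72
tool_pos: [0.4636, 0.1022, 0.2669]
ee_rot: [-3.141, 0.001, 1.282]
force: [0.8, 0.5, -2.4]
finger_gap: 0.093
gripper_force: 55.0
```

>>> {"op": "servo_tool", "data": {
  "dr": [
    [0,0,0],
    [0,0,0],
    [0,0,0],
    [0,0,0],
    [0,0,0],
    [0,0,-0.111],
    [0,0,-0.111],
    [0,0,-0.111],
    [0,0,-0.111],
    [0,0,-0.11],
    [0,0,0],
    [0,0,0]
  ],
  "translation": [
    [2.6,-1.68,0],
    [2.6,-1.68,0],
    [2.3,-1.5,0],
    [1.5,-1,0],
    [1,-0.6,0],
    [0,0,0],
    [0,0,0],
    [0,0,0],
    [0,0,0],
    [0,0,0],
    [0,0,0],
    [0,0,0]
  ],
  "fingers": [0,0,0,0,0,0,0,0,0,0,0,0]
}}

```text
time_s: 19.72
tool_pos: [0.4313, 0.2146, 0.2671]
ee_rot: [-3.141, 0.001, 1.832]
force: [-0.6, -0.2, -2.7]
finger_gap: 0.089
gripper_force: 55.0
```

Run:
```python
from h import *
from cell import status,viewer,spotter
s=status.observe();print(s['tool_pos'],s['ee_rot'],s['force'],s['joints'])
w=viewer.grab_frame("wrist");q=wristcam(s,w);pickle.dump(q,open('w5.pkl','wb'))
S=np.array([.548,.281]);y=.265;e=np.array([np.cos(y),np.sin(y)])
m=w['img'].copy()
for k,z in((-.046,.215),(-.028,.195),(0,.2),(.09,.2)):
    u=proj(q,(*(S+k*e),z));print(k,u.round(1));cv2.circle(m,tuple(int(v) for v in u),3,(255,0,0),1)
print(togo(s,(.431,.215,.208),1.836))
cv2.imwrite('pics/w5.png',m[:,:,::-1])
```

```text
[0.43131766 0.21462411 0.26709047] [-3.14098332e+00  5.20437980e-04  1.83196253e+00] [-0.63135601 -0.22847655 -2.73627693] [-1.11871205  0.1071782   0.64314533  1.89813995 -0.06964634  1.15916851
 -0.18921122]
-0.046 [399.  176.7]
-0.028 [413.7 172.4]
0 [454.7 173.2]
0.09 [577.8 172.7]
(array([ 0.05, -0.02,  5.91]), np.float64(-0.004))
```

View pics/w5.png

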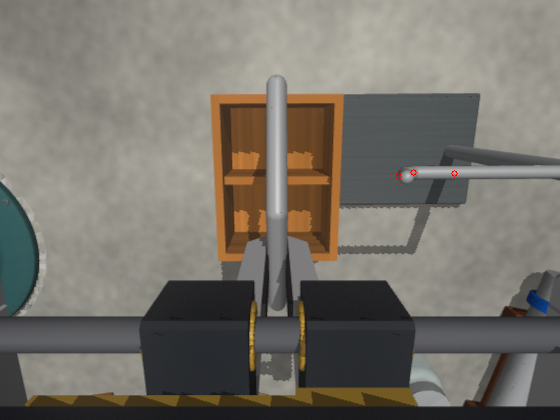

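The hook tip is at (405,175) against a predicted (399,177), and the arm's row matches. That means the stand is about 3 mm farther along tool y. Next: descend to insertion height, then slide in.

>>> {"op": "servo_tool", "data": {
  "dr": [
    [0,0,0],
    [0,0,0],
    [0,0,0],
    [0,0,0],
    [0,0,0],
    [0,0,0]
  ],
  "translation": [
    [0,0,1],
    [0,0,1.6],
    [0,0,1.6],
    [0,0,1.1],
    [0,0,0.6],
    [0,0,0]
  ],
  "fingers": [0,0,0,0,0,0]
}}

```text
time_s: 20.27
tool_pos: [0.4307, 0.2148, 0.2072]
ee_rot: [-3.14, 0.001, 1.835]
force: [0.2, -0.3, -2.5]
finger_gap: 0.089
gripper_force: 55.0
```

>>> {"op": "servo_tool", "data": {
  "dr": [
    [0,0,0],
    [0,0,0],
    [0,0,0],
    [0,0,0],
    [0,0,0],
    [0,0,0],
    [0,0,0],
    [0,0,0],
    [0,0,0],
    [0,0,0],
    [0,0,0],
    [0,0,0]
  ],
  "translation": [
    [0,0.6,0],
    [0,1.1,0],
    [0,1.4,0],
    [0,1.5,0],
    [0,1.5,0],
    [0,1.5,0],
    [0,1.5,0],
    [0,1.5,0],
    [0,1.4,0],
    [0,1,0],
    [0,0.4,0],
    [0,0,0]
  ],
  "fingers": [0,0,0,0,0,0,0,0,0,0,0,0]
}}

```text
time_s: 21.27
tool_pos: [0.5618, 0.2505, 0.2085]
ee_rot: [3.141, 0.001, 1.836]
force: [-0.2, 0.3, -3.3]
finger_gap: 0.089
gripper_force: 55.0
```

Run:
```python
from h import *
from cell import status,viewer,spotter
s=status.observe();print(s['tool_pos'],s['ee_rot'],s['force'])
w=viewer.grab_frame("wrist");q=wristcam(s,w)
p=viewer.grab_frame("side")
cv2.imwrite('pics/w6.png',np.hstack([cv2.resize(p['img'][100:220,195:295],(350,420)),w['img'][:,80:530]])[:,:,::-1])
```

```text
[0.56176559 0.25050908 0.20847888] [3.14100293e+00 5.53650250e-04 1.83610049e+00] [-0.22113973  0.34703151 -3.27649838]
```

View pics/w6.png

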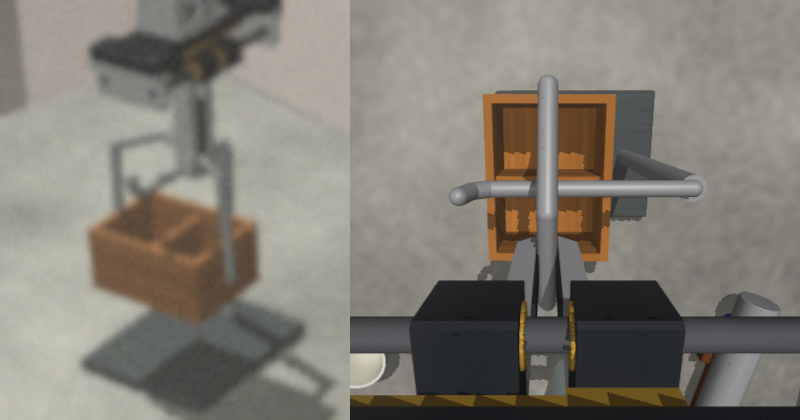

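The hook arm passes cleanly through the handle, with the tip at (458,195) in front of the bar. Lowering onto the seat.

>>> {"op": "servo_tool", "data": {
  "dr": [
    [0,0,0],
    [0,0,0],
    [0,0,0],
    [0,0,0],
    [0,0,0],
    [0,0,0],
    [0,0,0],
    [0,0,0],
    [0,0,0]
  ],
  "translation": [
    [0,0,0.4],
    [0,0,0.7],
    [0,0,0.7],
    [0,0,0.5],
    [0,0,0.3],
    [0,0,0.3],
    [0,0,0.2],
    [0,0,0],
    [0,0,0]
  ],
  "fingers": [0,0,0,0,0,0,0,0,0]
}}

```text
time_s: 22.12
tool_pos: [0.5606, 0.2503, 0.1775]
ee_rot: [3.142, 0.0, 1.836]
force: [0.2, -0.3, -2.1]
finger_gap: 0.092
gripper_force: 55.0
```

>>> {"op": "servo_tool", "data": {
  "dr": [
    [0,0,0],
    [0,0,0],
    [0,0,0],
    [0,0,0]
  ],
  "translation": [
    [0,0,0.15],
    [0,0,0.15],
    [0,0,0],
    [0,0,0]
  ],
  "fingers": [0,0,0,0]
}}

```text
time_s: 22.45
tool_pos: [0.5608, 0.2505, 0.1748]
ee_rot: [3.141, -0.0, 1.836]
force: [-1.2, 0.8, 2.8]
finger_gap: 0.093
gripper_force: 55.0
```

Contact: the force went from −2.1 to +2.8 N. I'm easing the grip, then opening.

>>> {"op": "servo_tool", "data": {
  "dr": [
    [0,0,0],
    [0,0,0],
    [0,0,0],
    [0,0,0]
  ],
  "translation": [
    [0,0,0.1],
    [0,0,0],
    [0,0,0],
    [0,0,0]
  ],
  "fingers": [0,0,0,0],
  "force": 8
}}

```text
time_s: 22.78
tool_pos: [0.5606, 0.2506, 0.1736]
ee_rot: [3.141, -0.0, 1.836]
force: [0.1, 2.5, 1.6]
finger_gap: 0.102
gripper_force: 8.0
```

>>> {"op": "servo_tool", "data": {
  "dr": [
    [0,0,0],
    [0,0,0],
    [0,0,0],
    [0,0,0],
    [0,0,0],
    [0,0,0],
    [0,0,0],
    [0,0,0],
    [0,0,0],
    [0,0,0]
  ],
  "translation": [
    [0,0,0],
    [0,0,0],
    [0,0,0],
    [0,0,0],
    [0,0,0],
    [0,0,0],
    [0,0,0],
    [0,0,0],
    [0,0,0],
    [0,0,0]
  ],
  "fingers": [1.2,1.4,1.7,2,2.5,3,4,5,6,6]
}}

```text
time_s: 23.62
tool_pos: [0.5606, 0.2504, 0.1735]
ee_rot: [3.142, 0.0, 1.836]
force: [0.6, -0.8, -1.3]
finger_gap: 0.566
gripper_force: 0.0
```

>>> {"op": "servo_tool", "data": {
  "dr": [
    [0,0,0],
    [0,0,0],
    [0,0,0],
    [0,0,0],
    [0,0,0],
    [0,0,0],
    [0,0,0],
    [0,0,0],
    [0,0,0],
    [0,0,0],
    [0,0,0]
  ],
  "translation": [
    [0,0,-0.6],
    [0,0,-1],
    [0,0,-1.5],
    [0,0,-2],
    [0,0,-2.5],
    [0,0,-2.5],
    [0,0,-2.5],
    [-2,0,-1],
    [-2.5,0,0],
    [-2.5,0,0],
    [0,0,0]
  ],
  "fingers": [6,6,6,6,6,6,6,6,6,6,6]
}}

```text
time_s: 24.53
tool_pos: [0.5802, 0.1775, 0.3112]
ee_rot: [3.14, 0.001, 1.831]
force: [0.5, -0.8, 0.0]
finger_gap: 0.637
gripper_force: 0.0
```

>>> {"op": "servo_tool", "data": {
  "dr": [
    [0,0,0],
    [0,0,0],
    [0,0,0],
    [0,0,0],
    [0,0,0],
    [0,0,0],
    [0,0,0],
    [0,0,0],
    [0,0,0],
    [0,0,0],
    [0,0,0],
    [0,0,0]
  ],
  "translation": [
    [-2,0,0],
    [-2,0,0],
    [-1,0,0],
    [0,0,0],
    [0,0,0],
    [0,0,0],
    [0,0,0],
    [0,0,0],
    [0,0,0],
    [0,0,0],
    [0,0,0],
    [0,0,0]
  ],
  "fingers": [6,6,6,6,6,6,6,6,6,6,6,6]
}}

```text
time_s: 25.53
tool_pos: [0.592, 0.1347, 0.3095]
ee_rot: [-3.142, 0.0, 1.836]
force: [-0.1, 0.3, -1.0]
finger_gap: 0.64
gripper_force: 0.0
```

Run:
```python
from h import *
from cell import status,viewer,spotter
s=status.observe();print(s['tool_pos'],s['ee_rot'],s['force'])
w=viewer.grab_frame("wrist");p=viewer.grab_frame("side")
cv2.imwrite('pics/w7.png',np.hstack([cv2.resize(p['img'][100:340,190:470],(490,420)),cv2.resize(w['img'][:,80:530],(310,290)).copy() if 0 else cv2.copyMakeBorder(cv2.resize(w['img'],(310,233)),0,187,0,0,0)])[:,:,::-1])
```

```text
[0.59201953 0.13467713 0.30946883] [-3.14155952e+00  7.07887161e-05  1.83637291e+00] [-0.09677035  0.32752427 -1.02586124]
```

View pics/w7.png

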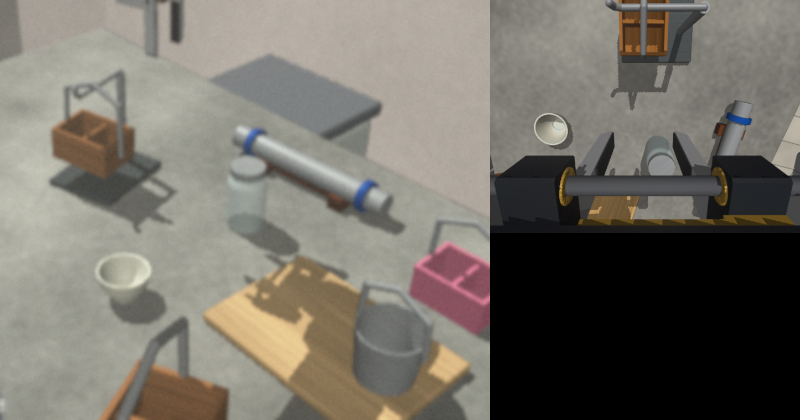

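The caddy hangs level on the hook at left, the pail stands on the board, and the jar and bowl are where they were. I'm letting things settle before handing in.

>>> {"op": "servo_tool", "data": {
  "dr": [
    [0,0,0],
    [0,0,0],
    [0,0,0],
    [0,0,0],
    [0,0,0],
    [0,0,0],
    [0,0,0],
    [0,0,0],
    [0,0,0],
    [0,0,0],
    [0,0,0],
    [0,0,0]
  ],
  "translation": [
    [0,0,0],
    [0,0,0],
    [0,0,0],
    [0,0,0],
    [0,0,0],
    [0,0,0],
    [0,0,0],
    [0,0,0],
    [0,0,0],
    [0,0,0],
    [0,0,0],
    [0,0,0]
  ],
  "fingers": [6,6,6,6,6,6,6,6,6,6,6,6]
}}

```text
time_s: 26.63
tool_pos: [0.592, 0.1346, 0.3095]
ee_rot: [-3.142, 0.0, 1.836]
force: [0.3, 0.1, -0.7]
finger_gap: 0.641
gripper_force: 0.0
```

>>> {"op": "servo_tool", "data": {
  "dr": [
    [0,0,0],
    [0,0,0],
    [0,0,0],
    [0,0,0],
    [0,0,0],
    [0,0,0],
    [0,0,0],
    [0,0,0],
    [0,0,0],
    [0,0,0],
    [0,0,0],
    [0,0,0]
  ],
  "translation": [
    [0,0,0],
    [0,0,0],
    [0,0,0],
    [0,0,0],
    [0,0,0],
    [0,0,0],
    [0,0,0],
    [0,0,0],
    [0,0,0],
    [0,0,0],
    [0,0,0],
    [0,0,0]
  ],
  "fingers": [6,6,6,6,6,6,6,6,6,6,6,6]
}}

```text
time_s: 27.63
tool_pos: [0.592, 0.1346, 0.3095]
ee_rot: [-3.142, 0.0, 1.836]
force: [0.1, 0.3, 0.3]
finger_gap: 0.634
gripper_force: 0.0
```

```bash
python3 -c "
from cell import ctrl
print(ctrl.job_done())"
```

```text
the job is handed in; nothing more can be done
None
```

I handed the job in at about 28 s: in the last pictures the pail stands upright on the pastry board, the caddy hangs level on the hook, and the jar and bowl look unmoved, but the hand-in call returned no verdict.

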